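# Show the blue-flowered plate to the phone camera

### The job

Take the blue-rimmed flowered plate out of the dish rack and hold it up for the phone on its stand: the middle of the plate straight in front of the phone's front camera and level with it, about 15 cm away, the flowered side squarely facing the screen. Finish while still holding it there in the air, still, touching nothing else; do not put it down or let go, and leave the white plates, the cup, the soap bottle and the phone as they are.

Things in the scene. Friction and masses are not known exactly. Their poses are not given: they have to be found in the camera images.
- plate: white ceramic plate with blue edge band and a flower of 8 blue dots round a yellow middle on its eating side. 170 mm across, about 0.33 kg; flat rim 8 mm thick over the outer 29 mm; on the back a foot, 92 mm across, stands out 4 mm. Origin: disc centre, mid-rim; x axis: out of the flowered side; z up as it stands. Upright in one of the rack's slots (which one varies), lifts straight up
- rack: blue plastic dish rack, fixed, 260 mm along x, 222 mm along y, origin at the centre of its underside. Plate slots at x = -80, 0, +80 mm, a plate in each, standing across x with eating side to +x, centres 101 mm and tops 186 mm above the origin, on two rails. Pegs 58 mm either side of the middle, up to 78 mm high, keep the plates upright with 1.5 mm play
- white_near: plain white plate of the same shape and size, in another slot of the rack; origin at its centre; leave it alone
- white_far: second plain white plate of the same shape and size, in the remaining slot; origin at its centre; leave it alone
- phone_lens (a point): front camera, a small ring at the top middle of the screen, 10 mm below the top edge of a red phone with dark front (72 wide, 150 high, 9 thick) standing upright. Origin on the front face; z up, y along the screen's width; the camera looks level along NEGATIVE x: the plate's centre belongs at x = -150 mm, y = z = 0 here, plate x axis along this x axis. Height varies, 180 to 250 mm
- stand: fixed stand of the phone: black round foot 110 mm across with a post behind the phone; origin at the centre of its underside, straight below the lens; same axes as the lens
- cup: green plastic cup, 72 mm across, 90 mm high, upright on the counter, origin at the centre of its underside; leave it alone
- soap: white and yellow soap pump bottle, 64 mm across, 164 mm high, upright on the counter, origin at the centre of its underside; leave it alone
There are look-alikes about, which are no part of the job. Leave any orange look-alike of the plate alone.

How it is judged:
On the way:
1. the flowered plate is lifted clear of the rack in the gripper (contact force between plate and the fingers above 1 N and contact force between plate and rack below 0.1 N and distance of plate from where it was at the start of the episode above 0.06 m), for 0.2 s.
At the end, for the whole second after the job is handed in: the plate hangs still in the gripper's fingers, its centre 125 to 175 mm in front of the lens and within 20 mm of the lens axis sideways and in height, the flowered side facing the lens within 0.15 rad (about 8 degrees) of square, moving slower than 20 mm/s and touching nothing but the gripper (x of plate in the frame of phone_lens between -0.175 and -0.125 m and y of plate in the frame of phone_lens between -0.02 and 0.02 m and z of plate in the frame of phone_lens between -0.02 and 0.02 m and angle between the x axis of plate and the x axis of phone_lens, either way round below 0.15 rad and x of phone_lens in the frame of plate above 0.1 m and contact force between plate and the fingers above 1 N and contact force between plate and rack below 0.1 N and contact force between plate and stand below 0.1 N and contact force between plate and white_near below 0.1 N and contact force between plate and white_far below 0.1 N and contact force between plate and cup below 0.1 N and contact force between plate and soap below 0.1 N and linear speed of plate below 0.02 m/s and angular speed of plate below 0.1 rad/s); the arm keeps its last pose, push and grip.
It fails at once if a white plate is shifted more than 20 mm (distance of any of white_near, white_far from where it was at the start of the episode above 0.02 m).
It fails at once if the cup or the soap bottle is shifted more than 20 mm or tipped (distance of any of cup, soap from where it was at the start of the episode above 0.02 m or angle between any of cup, soap's own z axis and vertical above 0.35 rad).
It fails at once if the phone is knocked: its camera shifts more than 10 mm (distance of phone_lens from where it was at the start of the episode above 0.01 m).
It also fails if it takes over 48 s, if anything falls off the work surface, if the arm or the gripper's body presses on something with over 40 N, if the wrist force passes 120 N, or if a joint passes its speed limit or range.

### The arm

A 6-joint arm with a two-finger parallel gripper is mounted at the origin on the work surface. World frame = base frame: x ahead of the robot, y to its left, z up, the work surface at z = 0. Lengths are in m, angles in rad, forces in N, time in s.
With the tool pointing down it reaches from about 0.275 to 0.75 m from the base axis. Payload 10.2 kg.
Tool frame: the origin (TCP) lies on the centre line of the jaws, within the pads' length; the fingertips stand 17 mm ahead of it and the grasp point (between the pads) lies 2 mm behind it; z points along the fingers, y is the line along which they close (so a half turn about z gives the same grasp; the last joint's range is limited). The gripper opens to 88 mm and grips with 3 to 60 N. Pads are 18 mm wide; open, the fingers measure 123 mm over their backs; the gripper's body (75 mm by 187 mm) begins 45 mm behind the grasp point.
Start: joints at [0.902, 0.313, 1.498, -0, 1.331, -0.223], TCP at [0.226, 0.474, 0.256] pointing down, gripper open.
Joint ranges: [-2.94, 2.94], [-0.97, 2.17], [0.19, 2.56], [-1.23, 4.37], [0.02, 3.11], [-2.88, 2.88]. Speed limits (rad/s): [2.39, 2.39, 3.01, 3.14, 3.14, 3.14].

### API

Orientations are given as a 3x3 rotation matrix whose columns are the frame's x, y, z axes.
In Python, from station import get_obs, snapshot, camera_model, job_done gives the robot as it stands. The module is installed in compiled form; this text tells all that it offers.
- The arm moves only by the tool play_rows, never from a script. Its argument "rows" is a list of rows, each an object of numbers: "dx", "dy", "dz": the shift along the world's x, y, z in mm; "rx", "ry", "rz": the turn, a rotation vector about the world's x, y, z in degrees; "hand": the opening, from 0 (shut) to 1 (fully open). A call has 1 to 5 rows; each row shifts and turns the commanded pose from where the row before left it; what a row does not reach is not made up. A row lasts 1/10 s, in which the tool goes at most 50 mm and 8.59 degrees, less where a joint would pass 70% of its speed; a pose out of reach is approached as far as the arm can. A call is refused whole if a number of a shift passes 50 or a number of a turn 8.59, either way. A call with a gripper value outside its range is refused whole. The fingers move at their own pace and stop on an object; the grip force is fixed at half the most. Time passes only in rows, so rows that do not move let the fingers close. It gives the time, the measured TCP pose, the force, the opening and the grip force at its end, in the units of the state.
- get_obs(): the state, without advancing time (a new reading comes with each control period).
- snapshot(name): name is "scene" or "top" or "wrist"; returns (picture, depth): 384x512x3 uint8, red, green, blue; 384x512 float32, m along the optical axis (not along the pixel's ray), 0 where there is no reading.
- camera_model(name): a dict with "fov_y" (degrees; the focal length in pixels is half the picture's height over the tangent of half this angle, whatever the lens; pixels are square), "cx", "cy" (the principal point, pixels), "eye" and "orientation" of the camera in the world. Camera axes: x right, y up, looking along -z (the intrinsics and any distortion apply to the point x, -y, -z); pixel columns grow to the right and rows downward; lengths in m; the calibration is good to about 2 mm. A picture is of the moment at which its call begins: read the wrist's pose just before it. camera_model takes no time and is no camera call; for the wrist camera it gives the pose at the moment of the call.
- job_done(): hands the job in; it is judged then, once.
The state is a dict: "t": time; "joint_positions": joint angles; "joint_velocities": joint speeds; "joint_torque": joint torques, N m; "tcp_pos": TCP position; "ee_rot": TCP orientation; "wrist_force": force on the tool from outside, world axes, zero at the start; "torque": the same for the moment, N m; "grip_width": finger opening in m; "grip_force": force on a finger pad.
Only numpy, scipy, OpenCV 4.12 (cv2) and the standard library are available. Lean on these libraries where they do the work, as an engineer would, in place of code of your own. Each camera call takes 0.05 s, during which the arm holds its last target. There are 200 camera calls.

## Working session

There is one attempt and no reset: what is moved stays moved. The work goes in short steps, Python scripts to look and compute and a tool call to move; the robot and the scene stay as the last step left them, time stands still between calls to the robot, and variables do not carry over. Pictures are saved under pics/ and viewed, at most 10 in all, crops included, and the job is handed in when it is done.

Besides the shell and the picture viewer there is one more tool, called after "Request:" as name([rows], argument=value, ...), one row to a line, values as JSON. play_rows: Moves the arm, as the interface text tells. Its arguments: {"type":"object","properties":{"rows":{"type":"array"}},"required":["rows"]}

```bash
mkdir -p pics
cat > h.py <<'E'
import numpy as np, cv2
from station import *
def snap(n,f):
    m=camera_model(n); p,d=snapshot(n)
    cv2.imwrite(f'pics/{f}.png',cv2.cvtColor(p,cv2.COLOR_RGB2BGR)); np.savez(f'{f}.npz',p=p,d=d,eye=m['eye'],R=m['orientation'],k=[m['fov_y'],m['cx'],m['cy']])
    return m
def cloud(f):
    z=np.load(f+'.npz'); d=z['d']; fv,cx,cy=z['k']; fl=192/np.tan(np.radians(fv)/2)
    v,u=np.mgrid[:384,:512]
    c=np.stack([(u-cx)/fl*d,-(v-cy)/fl*d,-d],-1)
    return c@z['R'].T+z['eye'],z['p'],d
E
python3 - <<'E'
from h import *
for n in('scene','top'):
    m=snap(n,n+'0'); print(m)
o=get_obs(); print(o['t'],o['ee_rot'])
a=np.vstack([cv2.imread('pics/scene0.png'),cv2.imread('pics/top0.png')])
E
```

```text
{'fov_y': 54.65153042064225, 'cx': 249.66405471184873, 'cy': 187.62687637212818, 'eye': array([ 0.97381381, -0.75212686,  0.78371731]), 'orientation': array([[ 0.8794147 , -0.27158613,  0.3909869 ],
       [ 0.4757351 ,  0.53153386, -0.70081942],
       [-0.01748994,  0.8023171 ,  0.59664175]])}
{'fov_y': 47.19945921748056, 'cx': 258.67475374860754, 'cy': 191.7152063018628, 'eye': array([0.28391832, 0.02934167, 1.39917658]), 'orientation': array([[-3.39708081e-03,  9.83755200e-01, -1.79483053e-01],
       [-9.99993775e-01, -3.51316139e-03, -3.28895266e-04],
       [-9.54105359e-04,  1.79480818e-01,  9.83761010e-01]])}
0.1 [[-9.02278439e-01  4.31153193e-01 -7.35961970e-04]
 [ 4.31153723e-01  9.02278074e-01 -8.62785987e-04]
 [ 2.92049415e-04 -1.09578594e-03 -9.99999357e-01]]
```

View pics/scene0.png

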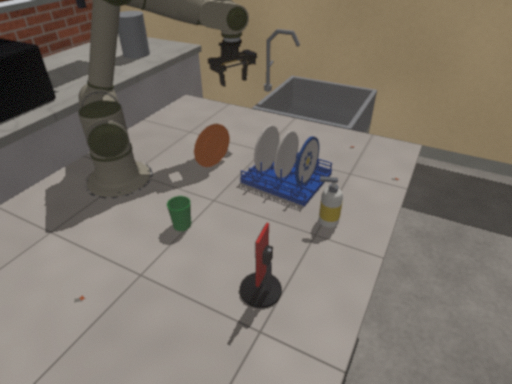

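View pics/top0.png

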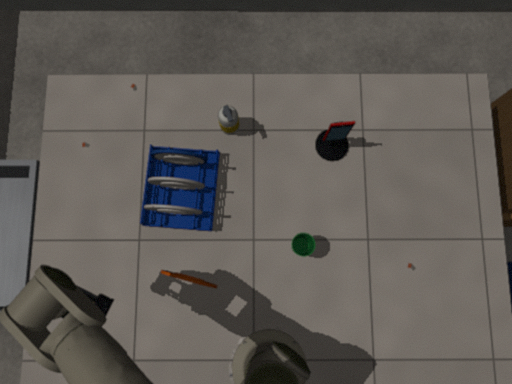

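The flowered, blue-rimmed plate is at scene (308,160), which is top (180,158). The alternatives are the white plates at scene (287,155) and (267,148) and the orange disc at (212,145). Next I'll check it in a crop and measure.

Run:
```python
from h import *
P,p,d=cloud('scene0')
a=cv2.imread('pics/scene0.png')
cv2.imwrite('pics/crop1.png',np.hstack([cv2.resize(a[120:220,235:345],None,fx=4,fy=4,interpolation=3),cv2.resize(a[215:315,225:295],None,fx=4,fy=4,interpolation=3)]))
Pt,pt,dt=cloud('top0')
def blob(P,p,sel,name):
    q=P[sel]; print(name,len(q),np.median(q,0).round(4),np.percentile(q,[2,98],axis=0).round(3).tolist())
    return q
for nm,(P_,p_) in {'scene':(P,p),'top':(Pt,pt)}.items():
    h=cv2.cvtColor(p_,cv2.COLOR_RGB2HSV); H,S,V=h[...,0],h[...,1],h[...,2]; z=P_[...,2]
    ok=(z>0.01)
    v,u=np.mgrid[:384,:512]
    box=(u>230)&(u<340)&(v>210)&(v<310) if nm=='scene' else (u>300)&(u<365)&(v>105)&(v<165)
    q=blob(P_,p_,ok&box&((H<8)|(H>172))&(S>120)&(V>60),nm+' phone red')
    q=blob(P_,p_,box&(V<60)&(z>0.003)&(z<.03),nm+' foot')
    q=blob(P_,p_,ok&(H>45)&(H<85)&(S>100)&(V>40),nm+' cup')
    rb=(P_[...,0]>.25)&(P_[...,0]<.8)&(P_[...,1]>.1)&(P_[...,1]<.45)
    q=blob(P_,p_,ok&rb&(H>100)&(H<130)&(S>130)&(z<.09),nm+' rack')
    print(cv2.minAreaRect(q[:,:2].astype(np.float32)))
    q=blob(P_,p_,rb&(z>.1)&(z<.2),nm+' plates')
    # cluster by x
    hst=np.histogram(q[:,0],bins=np.arange(.3,.75,.01)); print([(round(b,2),int(c)) for b,c in zip(hst[1],hst[0]) if c])
```

```text
scene phone red 435 [ 0.7047 -0.2257  0.1627] [[0.697, -0.245, 0.063], [0.707, -0.185, 0.209]]
scene foot 935 [ 0.703  -0.2251  0.0131] [[0.652, -0.262, 0.006], [0.746, -0.175, 0.019]]
scene cup 93 [ 0.3544 -0.0912  0.0769] [[0.333, -0.134, 0.042], [0.399, -0.069, 0.091]]
scene rack 656 [0.5883 0.1778 0.032 ] [[0.439, 0.161, 0.016], [0.679, 0.329, 0.055]]
((0.5519249439239502, 0.274556040763855), (0.2185843288898468, 0.2583909332752228), 86.20366668701172)
scene plates 2279 [0.5461 0.2458 0.1352] [[0.254, 0.104, 0.102], [0.782, 0.349, 0.185]]
[(np.float64(0.45), 13), (np.float64(0.46), 323), (np.float64(0.47), 145), (np.float64(0.53), 18), (np.float64(0.54), 317), (np.float64(0.55), 134), (np.float64(0.61), 37), (np.float64(0.62), 305), (np.float64(0.63), 130), (np.float64(0.72), 13), (np.float64(0.73), 33)]
top phone red 80 [ 0.6974 -0.2034  0.2056] [[0.692, -0.241, 0.139], [0.704, -0.173, 0.211]]
top foot 637 [ 0.684  -0.2066  0.0123] [[0.645, -0.26, 0.004], [0.734, -0.161, 0.019]]
top cup 151 [ 0.3692 -0.1249  0.0663] [[0.332, -0.134, 0.014], [0.396, -0.072, 0.095]]
top rack 1186 [0.5348 0.2606 0.0308] [[0.42, 0.164, 0.01], [0.68, 0.393, 0.065]]
((0.5501725077629089, 0.277889221906662), (0.21889394521713257, 0.2576074004173279), 85.14958190917969)
top plates 1610 [0.5481 0.249  0.151 ] [[0.257, 0.108, 0.103], [0.772, 0.35, 0.187]]
[(np.float64(0.45), 52), (np.float64(0.46), 210), (np.float64(0.47), 31), (np.float64(0.53), 75), (np.float64(0.54), 248), (np.float64(0.55), 25), (np.float64(0.61), 105), (np.float64(0.62), 294), (np.float64(0.63), 42), (np.float64(0.72), 15), (np.float64(0.73), 59)]
```

View pics/crop1.png

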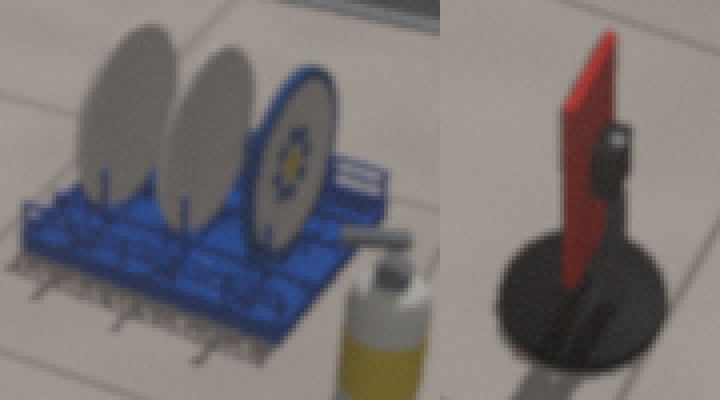

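Confirmed: the flower and blue rim face +x (away from the base), at the rack's +x end. The phone is at scene (265,255), seen from behind. Now I'll fit planes to both.

Run:
```python
from h import *
rng=np.random.default_rng(0)
def plane(q,t=.002):
    best=None
    for _ in range(500):
        a=q[rng.choice(len(q),3,False)]; n=np.cross(a[1]-a[0],a[2]-a[0]); L=np.linalg.norm(n)
        if L<1e-7: continue
        n/=L; k=abs((q-a[0])@n)<t
        if best is None or k.sum()>best.sum(): best=k
    c=q[best].mean(0); n=np.linalg.svd(q[best]-c)[2][2]; n*=np.sign(n[0])
    print('  plane n',n.round(4),'yaw',np.degrees(np.arctan2(n[1],n[0])).round(2),'c',c.round(4),best.sum(),len(q),'range',q[best].min(0).round(4),q[best].max(0).round(4)); return n,c
for f in('scene0','top0'):
    P,p,d=cloud(f); X,Y,Z=P[...,0],P[...,1],P[...,2]
    h=cv2.cvtColor(p,cv2.COLOR_RGB2HSV); H,S,V=[h[...,i].astype(int) for i in range(3)]
    for lo,hi in((.44,.49),(.52,.57),(.60,.66)):
        print(f,'plate'); q=P[(X>lo)&(X<hi)&(Y>.13)&(Y<.37)&(Z>.095)&(Z<.2)]; plane(q)
        print('  top z pct',np.percentile(q[:,2],[98,99.5]).round(4),'y',np.percentile(q[:,1],[.5,99.5]).round(4))
    print(f,'phone'); k=(X>.64)&(X<.76)&(Y>-.30)&(Y<-.13)&(Z>.05)&(Z<.3); q=P[k]; plane(q)
    print('  z pct',np.percentile(q[:,2],[95,98,99.5]).round(4))
    t=q[q[:,2]>np.percentile(q[:,2],98)-.008]; print('  toprect',cv2.minAreaRect((t[:,:2]*1000).astype(np.float32)),len(t))
    print(' foot',cv2.minEnclosingCircle((P[(X>.6)&(X<.78)&(Y>-.30)&(Y<-.13)&(Z>.008)&(Z<.02)][:,:2]*1000).astype(np.float32)))
    print(' soap',np.median(P[(X>.65)&(X<.85)&(Y>.05)&(Y<.15)&(Z>.06)],0), np.percentile(P[(X>.65)&(X<.85)&(Y>.02)&(Y<.16)&(Z>.05)],[2,98],axis=0))
```

```text
scene0 plate
  plane n [ 0.9964 -0.084  -0.0061] yaw -4.82 c [0.4688 0.2834 0.1382] 362 508 range [0.4599 0.1997 0.0955] [0.4772 0.3655 0.1884]
  top z pct [0.1844 0.1865] y [0.2011 0.3625]
scene0 plate
  plane n [ 0.9974 -0.0718 -0.0033] yaw -4.12 c [0.5482 0.271  0.1383] 354 501 range [0.5413 0.1943 0.095 ] [0.5565 0.3619 0.1891]
  top z pct [0.1847 0.1862] y [0.1947 0.3615]
scene0 plate
  plane n [ 0.9959 -0.0903  0.0031] yaw -5.18 c [0.6286 0.2714 0.1394] 345 498 range [0.6201 0.186  0.0958] [0.6376 0.359  0.1877]
  top z pct [0.1868 0.1882] y [0.187  0.3516]
scene0 phone
  plane n [0.9964 0.085  0.0028] yaw 4.87 c [ 0.7044 -0.22    0.148 ] 407 847 range [ 0.6992 -0.246   0.0595] [ 0.7076 -0.1768  0.2099]
  z pct [0.2077 0.2087 0.2096]
  toprect ((698.6505126953125, -209.40591430664062), (10.80051326751709, 72.86066436767578), 5.939391136169434) 112
 foot ((694.3168334960938, -210.1728973388672), 55.776397705078125)
 soap [0.76455587 0.10942328 0.1106106 ] [[0.73000558 0.09360223 0.05260714]
 [0.79339863 0.13503493 0.16486183]]
top0 plate
  plane n [ 0.9968 -0.0793  0.0094] yaw -
[... 289 characters left out ...]
 [0.187  0.1888] y [0.1965 0.3582]
top0 plate
  plane n [ 0.9962 -0.082   0.0292] yaw -4.71 c [0.6231 0.2718 0.1432] 310 462 range [0.6161 0.1885 0.0956] [0.6322 0.3557 0.191 ]
  top z pct [0.1879 0.1892] y [0.1886 0.3548]
top0 phone
  plane n [ 0.9951  0.0992 -0.0035] yaw 5.69 c [ 0.695  -0.2079  0.1414] 344 431 range [ 0.6906 -0.2435  0.0557] [ 0.7001 -0.1733  0.2116]
  z pct [0.2076 0.2094 0.2109]
  toprect ((699.3878173828125, -207.65304565429688), (11.17994213104248, 68.78722381591797), 4.925838470458984) 83
 foot ((707.0457763671875, -218.83067321777344), 76.96643829345703)
 soap [0.74764764 0.11990675 0.11561536] [[0.72693351 0.09626325 0.05470519]
 [0.78177654 0.15440881 0.1666748 ]]
```

Request:
play_rows([
  {"dx": 40, "dy": -20, "dz": 3, "rz": -6.9, "hand": 0.7},
  {"dx": 40, "dy": -20, "dz": 3, "rz": -6.9, "hand": 0.7},
  {"dx": 40, "dy": -20, "dz": 3, "rz": -6.9, "hand": 0.7},
  {"dx": 40, "dy": -20, "dz": 3, "rz": -6.9, "hand": 0.7},
  {"dx": 40, "dy": -20, "dz": 3, "rz": -6.9, "hand": 0.7},
])

```text
invalid input at $.rows[0]: expected keys dx, dy, dz, rx, ry, rz, hand
```

Request:
play_rows([
  {"dx": 40, "dy": -20, "dz": 0, "rz": -6.9, "hand": 0.7},
  {"dx": 40, "dy": -20, "dz": 0, "rz": -6.9, "hand": 0.7},
  {"dx": 40, "dy": -20, "dz": 0, "rz": -6.9, "hand": 0.7},
  {"dx": 40, "dy": -20, "dz": 0, "rz": -6.9, "hand": 0.7},
  {"dx": 20, "dy": -10, "dz": 0, "rz": -6.9, "hand": 0.7},
])

```text
invalid input at $.rows[0]: expected keys dx, dy, dz, rx, ry, rz, hand
```

Request:
play_rows([
  {"dx": 0, "dy": 0, "dz": 0},
  {"dx": 0, "dy": 0, "dz": 0},
])

```text
invalid input at $.rows[0]: expected keys dx, dy, dz, rx, ry, rz, hand
```

Run:
```python
from h import *
o=get_obs(); print(o['t'],o['tcp_pos'],o['ee_rot'].round(4),o['joint_positions'],o['grip_width'])
snap('wrist','w1')
```

```text
0.1 [0.22624987 0.47353929 0.25523073] [[-9.023e-01  4.312e-01 -7.000e-04]
 [ 4.312e-01  9.023e-01 -9.000e-04]
 [ 3.000e-04 -1.100e-03 -1.000e+00]] [ 9.01601492e-01  3.13398288e-01  1.49832229e+00  4.32344432e-05
  1.33100534e+00 -2.23434203e-01] 0.08806148093561601
```

View pics/w1.png

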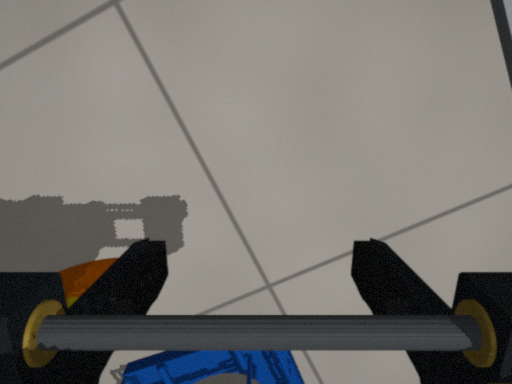

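The rows need all seven keys, so the arm hasn't moved. This wrist picture shows the start pose, with the open fingers at (140,280) and (375,280) and the rack edge at (220,370).

Request:
play_rows([
  {"dx": 40, "dy": -20, "dz": 3, "rx": 0, "ry": 0, "rz": -6.9, "hand": 0.7},
  {"dx": 40, "dy": -20, "dz": 3, "rx": 0, "ry": 0, "rz": -6.9, "hand": 0.7},
  {"dx": 40, "dy": -20, "dz": 3, "rx": 0, "ry": 0, "rz": -6.9, "hand": 0.7},
  {"dx": 40, "dy": -20, "dz": 3, "rx": 0, "ry": 0, "rz": -6.9, "hand": 0.7},
  {"dx": 40, "dy": -20, "dz": 3, "rx": 0, "ry": 0, "rz": -6.9, "hand": 0.7},
])

```text
t: 0.65
tcp_pos: [0.4278, 0.3726, 0.2707]
ee_rot: [[-0.495, 0.869, -0.0], [0.869, 0.495, -0.0], [0.0, -0.0, -1.0]]
wrist_force: [0.0, 1.2, 0.4]
grip_width: 0.0619
grip_force: 0.0
```

Request:
play_rows([
  {"dx": 40, "dy": -20, "dz": 0, "rx": 0, "ry": 0, "rz": -6.9, "hand": 0.7},
  {"dx": 40, "dy": -20, "dz": 0, "rx": 0, "ry": 0, "rz": -6.9, "hand": 0.7},
  {"dx": 40, "dy": -20, "dz": 0, "rx": 0, "ry": 0, "rz": -6.9, "hand": 0.7},
  {"dx": 40, "dy": -20, "dz": 0, "rx": 0, "ry": 0, "rz": -6.9, "hand": 0.7},
  {"dx": 20, "dy": -10, "dz": 0, "rx": 0, "ry": 0, "rz": -6.9, "hand": 0.7},
])

```text
t: 1.15
tcp_pos: [0.6088, 0.2813, 0.2696]
ee_rot: [[0.087, 0.996, -0.001], [0.996, -0.087, -0.001], [-0.001, -0.001, -1.0]]
wrist_force: [0.2, 0.6, 0.3]
grip_width: 0.0617
grip_force: 0.0
```

Request:
play_rows([
  {"dx": 0, "dy": 0, "dz": 0, "rx": 0, "ry": 0, "rz": 0, "hand": 0.7},
  {"dx": 0, "dy": 0, "dz": 0, "rx": 0, "ry": 0, "rz": 0, "hand": 0.7},
])

```text
t: 1.35
tcp_pos: [0.6061, 0.2838, 0.2702]
ee_rot: [[0.077, 0.997, -0.001], [0.997, -0.077, -0.0], [-0.0, -0.001, -1.0]]
wrist_force: [0.2, 0.1, 1.4]
grip_width: 0.0621
grip_force: 0.0
```

Run:
```python
from h import *
o=get_obs(); print(o['t'],o['tcp_pos'],o['ee_rot'].round(4),o['joint_positions'],o['grip_width'])
snap('wrist','w2')
P,p,d=cloud('w2'); X,Y,Z=P[...,0],P[...,1],P[...,2]
k=(X>.59)&(X<.67)&(Y>.15)&(Y<.38)&(Z>.1)&(Z<.2); q=P[k]; print(len(q))
if len(q)>20:
    t=q[q[:,2]>.165]; r=cv2.minAreaRect((t[:,:2]*1000).astype(np.float32)); print(len(t),r,q[:,2].max(),np.percentile(q,[1,50,99],axis=0))
    print(cv2.fitLine((t[:,:2]*1000).astype(np.float32),cv2.DIST_HUBER,0,.01,.01).ravel())
```

```text
1.35 [0.60605681 0.28381083 0.27019402] [[ 7.73e-02  9.97e-01 -1.10e-03]
 [ 9.97e-01 -7.73e-02 -1.00e-04]
 [-1.00e-04 -1.10e-03 -1.00e+00]] [2.63210861e-01 6.43076932e-01 9.59128395e-01 2.21346479e-04
 1.54044321e+00 3.40607488e-01] 0.0620958982543968
3338
1953 ((625.3233642578125, 272.5432434082031), (114.89437103271484, 9.296514511108398), 85.33535766601562) 0.18854913357538997 [[0.61702467 0.20698522 0.1046048 ]
 [0.62577141 0.29308357 0.17229208]
 [0.63657271 0.35547842 0.18740309]]
[8.4698245e-02 9.9640667e-01 6.2584204e+02 2.8144992e+02]
```

View pics/w2.png

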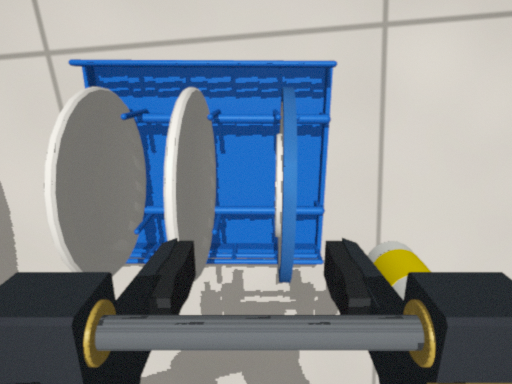

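The wrist picture shows the blue-banded plate edge-on at about (287,180), between the jaws, with the white plates to the left. The cloud puts its centre at (0.625, 0.272), yaw −4.8°. I'll centre over it and go down.

Request:
play_rows([
  {"dx": 19, "dy": -12, "dz": 0, "rx": 0, "ry": 0, "rz": -0.4, "hand": 0.7},
  {"dx": 0, "dy": 0, "dz": -20, "rx": 0, "ry": 0, "rz": 0, "hand": 0.7},
  {"dx": 0, "dy": 0, "dz": -25, "rx": 0, "ry": 0, "rz": 0, "hand": 0.7},
  {"dx": 0, "dy": 0, "dz": 0, "rx": 0, "ry": 0, "rz": 0, "hand": 0.7},
  {"dx": 0, "dy": 0, "dz": 0, "rx": 0, "ry": 0, "rz": 0, "hand": 0.7},
])

```text
t: 1.9
tcp_pos: [0.6248, 0.2725, 0.2268]
ee_rot: [[0.084, 0.996, 0.0], [0.996, -0.084, 0.0], [0.0, 0.0, -1.0]]
wrist_force: [0.1, 0.0, -0.1]
grip_width: 0.0617
grip_force: 0.0
```

Request:
play_rows([
  {"dx": 0, "dy": 0, "dz": -20, "rx": 0, "ry": 0, "rz": 0, "hand": 0.7},
  {"dx": 0, "dy": 0, "dz": -17, "rx": 0, "ry": 0, "rz": 0, "hand": 0.7},
  {"dx": 0, "dy": 0, "dz": -10, "rx": 0, "ry": 0, "rz": 0, "hand": 0.7},
  {"dx": 0, "dy": 0, "dz": 0, "rx": 0, "ry": 0, "rz": 0, "hand": 0.7},
  {"dx": 0, "dy": 0, "dz": 0, "rx": 0, "ry": 0, "rz": 0, "hand": 0},
])

```text
t: 2.4
tcp_pos: [0.6257, 0.272, 0.1802]
ee_rot: [[0.086, 0.996, 0.002], [0.996, -0.086, 0.0], [0.001, 0.002, -1.0]]
wrist_force: [0.1, -0.6, 0.1]
grip_width: 0.0554
grip_force: 0.0
```

Request:
play_rows([
  {"dx": 0, "dy": 0, "dz": 0, "rx": 0, "ry": 0, "rz": 0, "hand": 0},
  {"dx": 0, "dy": 0, "dz": 0, "rx": 0, "ry": 0, "rz": 0, "hand": 0},
  {"dx": 0, "dy": 0, "dz": 0, "rx": 0, "ry": 0, "rz": 0, "hand": 0},
  {"dx": 0, "dy": 0, "dz": 0, "rx": 0, "ry": 0, "rz": 0, "hand": 0},
  {"dx": 0, "dy": 0, "dz": 0, "rx": 0, "ry": 0, "rz": 0, "hand": 0},
])

```text
t: 2.9
tcp_pos: [0.6254, 0.2717, 0.1788]
ee_rot: [[0.086, 0.996, 0.0], [0.996, -0.086, 0.0], [0.0, 0.0, -1.0]]
wrist_force: [-0.4, -0.5, 0.4]
grip_width: 0.016
grip_force: 0.0
```

Request:
play_rows([
  {"dx": 0, "dy": 0, "dz": 0, "rx": 0, "ry": 0, "rz": 0, "hand": 0},
  {"dx": 0, "dy": 0, "dz": 0, "rx": 0, "ry": 0, "rz": 0, "hand": 0},
  {"dx": 0, "dy": 0, "dz": 0, "rx": 0, "ry": 0, "rz": 0, "hand": 0},
  {"dx": 0, "dy": 0, "dz": 0, "rx": 0, "ry": 0, "rz": 0, "hand": 0},
])

```text
t: 3.3
tcp_pos: [0.6257, 0.2716, 0.1788]
ee_rot: [[0.086, 0.996, 0.001], [0.996, -0.086, 0.0], [0.0, 0.001, -1.0]]
wrist_force: [4.9, 0.1, -1.1]
grip_width: 0.0079
grip_force: 29.9
```

Gripped at 8 mm opening and 30 N. Lifting.

Request:
play_rows([
  {"dx": 0, "dy": 0, "dz": 10, "rx": 0, "ry": 0, "rz": 0, "hand": 0},
  {"dx": 0, "dy": 0, "dz": 20, "rx": 0, "ry": 0, "rz": 0, "hand": 0},
  {"dx": 0, "dy": 0, "dz": 20, "rx": 0, "ry": 0, "rz": 0, "hand": 0},
  {"dx": 0, "dy": 0, "dz": 25, "rx": 0, "ry": 0, "rz": 0, "hand": 0},
  {"dx": 0, "dy": 0, "dz": 25, "rx": 0, "ry": 0, "rz": 0, "hand": 0},
])

```text
t: 3.8
tcp_pos: [0.6246, 0.2718, 0.2799]
ee_rot: [[0.086, 0.996, -0.002], [0.996, -0.086, -0.0], [-0.0, -0.002, -1.0]]
wrist_force: [-0.3, 0.0, -3.3]
grip_width: 0.0077
grip_force: 29.9
```

Request:
play_rows([
  {"dx": 0, "dy": 0, "dz": 25, "rx": 0, "ry": 0, "rz": 0, "hand": 0},
  {"dx": 0, "dy": 0, "dz": 25, "rx": 0, "ry": 0, "rz": 0, "hand": 0},
  {"dx": 0, "dy": 0, "dz": 25, "rx": 0, "ry": 0, "rz": 0, "hand": 0},
  {"dx": 0, "dy": 0, "dz": 15, "rx": 0, "ry": 0, "rz": 0, "hand": 0},
  {"dx": 0, "dy": 0, "dz": 0, "rx": 0, "ry": 0, "rz": 0, "hand": 0},
])

```text
t: 4.3
tcp_pos: [0.6251, 0.2719, 0.3712]
ee_rot: [[0.086, 0.996, 0.003], [0.996, -0.086, 0.001], [0.001, 0.002, -1.0]]
wrist_force: [0.3, 0.0, -2.6]
grip_width: 0.0074
grip_force: 29.9
```

Request:
play_rows([
  {"dx": 0, "dy": -15, "dz": 0, "rx": 0, "ry": 0, "rz": 0, "hand": 0},
  {"dx": 0, "dy": -30, "dz": 0, "rx": 0, "ry": 0, "rz": 0.5, "hand": 0},
  {"dx": -5, "dy": -30, "dz": 0, "rx": 0, "ry": 0, "rz": 0.5, "hand": 0},
  {"dx": -5, "dy": -30, "dz": 0, "rx": 0, "ry": 0, "rz": 0.5, "hand": 0},
  {"dx": -5, "dy": -30, "dz": 0, "rx": 0, "ry": 0, "rz": 0.5, "hand": 0},
])

```text
t: 4.8
tcp_pos: [0.6094, 0.1357, 0.3675]
ee_rot: [[0.051, 0.999, -0.003], [0.999, -0.051, 0.0], [-0.0, -0.003, -1.0]]
wrist_force: [1.0, 0.4, -2.5]
grip_width: 0.0082
grip_force: 29.9
```

Request:
play_rows([
  {"dx": -8, "dy": -30, "dz": 0, "rx": 0, "ry": 0, "rz": 1, "hand": 0},
  {"dx": -8, "dy": -30, "dz": 0, "rx": 0, "ry": 0, "rz": 1, "hand": 0},
  {"dx": -8, "dy": -30, "dz": 0, "rx": 0, "ry": 0, "rz": 1, "hand": 0},
  {"dx": -8, "dy": -30, "dz": 0, "rx": 0, "ry": 0, "rz": 1, "hand": 0},
  {"dx": -8, "dy": -30, "dz": 0, "rx": 0, "ry": 0, "rz": 1, "hand": 0},
])

```text
t: 5.3
tcp_pos: [0.5692, -0.0142, 0.3676]
ee_rot: [[-0.037, 0.999, -0.003], [0.999, 0.037, 0.001], [0.001, -0.003, -1.0]]
wrist_force: [0.1, 0.6, -2.5]
grip_width: 0.0076
grip_force: 29.9
```

Request:
play_rows([
  {"dx": -5, "dy": -30, "dz": 0, "rx": 0, "ry": 0, "rz": 1, "hand": 0},
  {"dx": -5, "dy": -30, "dz": 0, "rx": 0, "ry": 0, "rz": 1, "hand": 0},
  {"dx": -5, "dy": -30, "dz": 0, "rx": 0, "ry": 0, "rz": 1, "hand": 0},
  {"dx": -5, "dy": -20, "dz": 0, "rx": 0, "ry": 0, "rz": 0, "hand": 0},
  {"dx": 0, "dy": -10, "dz": 0, "rx": 0, "ry": 0, "rz": 0, "hand": 0},
])

```text
t: 5.8
tcp_pos: [0.5495, -0.1345, 0.3678]
ee_rot: [[-0.086, 0.996, -0.002], [0.996, 0.086, 0.001], [0.001, -0.002, -1.0]]
wrist_force: [1.1, -0.5, -3.7]
grip_width: 0.0078
grip_force: 29.9
```

Request:
play_rows([
  {"dx": 0, "dy": -30, "dz": 0, "rx": 0, "ry": 0, "rz": 0.4, "hand": 0},
  {"dx": -4, "dy": -30, "dz": -10, "rx": 0, "ry": 0, "rz": 0, "hand": 0},
  {"dx": 0, "dy": -20, "dz": -20, "rx": 0, "ry": 0, "rz": 0, "hand": 0},
  {"dx": 0, "dy": -9, "dz": -20, "rx": 0, "ry": 0, "rz": 0, "hand": 0},
  {"dx": 0, "dy": 0, "dz": -15, "rx": 0, "ry": 0, "rz": 0, "hand": 0},
])

```text
t: 6.3
tcp_pos: [0.546, -0.2227, 0.3014]
ee_rot: [[-0.094, 0.996, -0.003], [0.996, 0.094, 0.002], [0.002, -0.002, -1.0]]
wrist_force: [0.7, 0.4, -3.3]
grip_width: 0.008
grip_force: 29.9
```

Request:
play_rows([
  {"dx": 0, "dy": 0, "dz": -15, "rx": 0, "ry": 0, "rz": 0, "hand": 0},
  {"dx": 0, "dy": 0, "dz": -10, "rx": 0, "ry": 0, "rz": 0, "hand": 0},
  {"dx": 0, "dy": 0, "dz": 0, "rx": 0, "ry": 0, "rz": 0, "hand": 0},
  {"dx": 0, "dy": 0, "dz": 0, "rx": 0, "ry": 0, "rz": 0, "hand": 0},
  {"dx": 0, "dy": 0, "dz": 0, "rx": 0, "ry": 0, "rz": 0, "hand": 0},
])

```text
t: 6.8
tcp_pos: [0.5466, -0.2222, 0.2796]
ee_rot: [[-0.095, 0.995, 0.001], [0.995, 0.095, -0.001], [-0.001, 0.001, -1.0]]
wrist_force: [0.3, 0.9, -2.3]
grip_width: 0.008
grip_force: 29.9
```

Run:
```python
from h import *
o=get_obs(); print(o['t'],o['tcp_pos'])
for n in('scene','top'):
    snap(n,n+'1'); P,p,d=cloud(n+'1'); X,Y,Z=P[...,0],P[...,1],P[...,2]
    q=P[(X>.5)&(X<.60)&(Y>-.34)&(Y<-.1)&(Z>.1)&(Z<.24)]
    k=np.ones(len(q),bool)
    for _ in range(6):
        c=q[k].mean(0); nn=np.linalg.svd(q[k]-c)[2][2]; nn*=np.sign(nn[0]); k=abs((q-c)@nn)<.006
    print(n,len(q),k.sum(),nn,c,np.percentile(q[k],[.5,99.5],axis=0).round(4))
    q=P[(X>.65)&(X<.76)&(Y>-.30)&(Y<-.13)&(Z>.05)&(Z<.3)]; print('phone',np.median(q,0),np.percentile(q[:,2],99))
a=np.vstack([cv2.imread('pics/scene1.png')[90:320,130:400],cv2.imread('pics/top1.png')[90:320,130:400]])
cv2.imwrite('pics/both1.png',cv2.resize(a,None,fx=1.3,fy=1.3,interpolation=3))
```

```text
6.8 [ 0.54663612 -0.22223885  0.2795696 ]
scene 1391 1386 [0.99533551 0.09347493 0.02386738] [ 0.54919903 -0.22695288  0.18780241] [[ 0.5416 -0.3053  0.1216]
 [ 0.5589 -0.1371  0.2393]]
phone [ 0.70568272 -0.2191695   0.14968697] 0.2089686834005364
top 38 37 [ 0.99571356  0.07674526 -0.05162052] [ 0.53975538 -0.16726316  0.21057199] [[ 0.5347 -0.3047  0.1554]
 [ 0.5505 -0.1359  0.2392]]
phone [ 0.69469655 -0.19859604  0.15573769] 0.20986926970857128
```

View pics/both1.png

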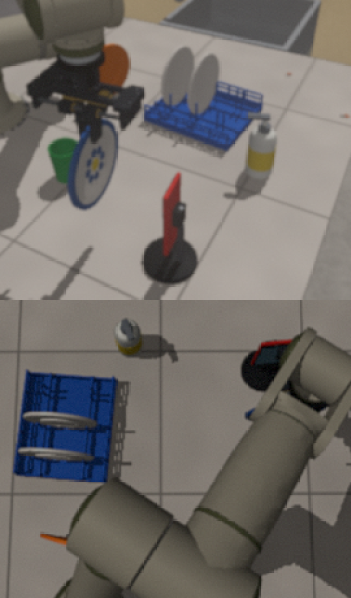

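The plate hangs upright facing the phone at scene-crop (95,165). It measures about (0.546, −0.222, 0.203) against a target of (0.545, −0.223, 0.199), with yaw 5.4° against 5.3°. I'll lower it 4 mm and let it settle.

Request:
play_rows([
  {"dx": -1, "dy": -1, "dz": -4, "rx": 0, "ry": 0, "rz": 0, "hand": 0},
  {"dx": 0, "dy": 0, "dz": 0, "rx": 0, "ry": 0, "rz": 0, "hand": 0},
  {"dx": 0, "dy": 0, "dz": 0, "rx": 0, "ry": 0, "rz": 0, "hand": 0},
  {"dx": 0, "dy": 0, "dz": 0, "rx": 0, "ry": 0, "rz": 0, "hand": 0},
  {"dx": 0, "dy": 0, "dz": 0, "rx": 0, "ry": 0, "rz": 0, "hand": 0},
])

```text
t: 7.4
tcp_pos: [0.5454, -0.2233, 0.2748]
ee_rot: [[-0.095, 0.995, 0.0], [0.995, 0.095, -0.0], [-0.0, 0.0, -1.0]]
wrist_force: [0.0, 0.7, -1.9]
grip_width: 0.0077
grip_force: 29.9
```

Request:
play_rows([
  {"dx": 0, "dy": 0, "dz": 0, "rx": 0, "ry": 0, "rz": 0, "hand": 0},
  {"dx": 0, "dy": 0, "dz": 0, "rx": 0, "ry": 0, "rz": 0, "hand": 0},
  {"dx": 0, "dy": 0, "dz": 0, "rx": 0, "ry": 0, "rz": 0, "hand": 0},
  {"dx": 0, "dy": 0, "dz": 0, "rx": 0, "ry": 0, "rz": 0, "hand": 0},
  {"dx": 0, "dy": 0, "dz": 0, "rx": 0, "ry": 0, "rz": 0, "hand": 0},
])

```text
t: 7.9
tcp_pos: [0.5454, -0.2233, 0.2748]
ee_rot: [[-0.095, 0.995, 0.0], [0.995, 0.095, -0.0], [-0.0, 0.0, -1.0]]
wrist_force: [-0.1, 0.4, -2.4]
grip_width: 0.0076
grip_force: 29.9
```

```bash
python3 -c "
from station import *
o=get_obs();print(o['t'],o['tcp_pos'],o['grip_force'],abs(o['joint_velocities']).max());print(job_done())"
```

```text
7.9 [ 0.545396   -0.22329354  0.27475254] 29.934218362905085 0.0015204277059761996
the job is handed in; nothing more can be done
None
```

I handed the job in at 7.9 s with the flowered plate held still in the air facing the phone, about 15 cm in front of the lens, level and square to it by my measurements; the hand-in gave back no verdict.

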